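Rack the slides in the drip tray and dock it on the slide dryer

ROBOT

A 6-joint arm with a two-finger parallel gripper is mounted at the origin on the work surface. World frame = base frame: x ahead of the robot, y to its left, z up, the work surface at z = 0. Lengths are in m, angles in rad, forces in N, time in s.
With the tool pointing down it reaches from about 0.25 to 0.725 m from the base axis. Payload 4 kg.
Tool frame: the origin (TCP) lies at the very end of the fingers, on their centre line; the grasp point (between the pads) lies 19 mm behind it; z points along the fingers, y is the line along which they close (so a half turn about z gives the same grasp; the last joint's range is limited). The gripper opens to 85 mm and grips with 20 to 120 N. Pads are 22 mm wide; open, the fingers measure 114 mm over their backs; the gripper's body (76 mm by 85 mm) begins 54 mm behind the grasp point. The pads swing forward as they close: fully open they stand 13 mm farther back than shut.
Start: joints at [1.202, 0.241, 0.005, 1.335, 0, 1.571], TCP at [0.18, 0.466, 0.231] pointing down, gripper open.
Joint ranges: [-2.72, 2.72], [-1.05, 1.87], [-1.09, 1.28], [-1.99, 2.15], [-1.42, 1.44], [-3.14, 3.14]. Speed limits (rad/s): [2.79, 2.79, 3.14, 3.14, 3.14, 3.14].

INTERFACE

Orientations are given as a unit quaternion [x, y, z, w].
In Python, from rig import bot, vision gives the robot as it stands.
- The arm moves only by the tool jog_arm, never from a script. Its argument "increments" is a list of rows, each a list of 7 numbers: the shift along the tool's x, y, z in cm, then the turn, a rotation vector about the tool's x, y, z in degrees, then the closure in counts, from 0 (fully open) to 255 (shut). A call has 1 to 8 rows; each row is the pose to reach, as a shift and turn from the pose commanded when the call began, along the tool's axes at that moment; what a row does not reach only later rows make up. A row lasts 1/8 s, in which the tool goes at most 62.5 mm and 10.7 degrees, less where a joint would pass 70% of its speed; a pose out of reach is approached as far as the arm can. A call with a gripper value outside its range is refused whole. The fingers move at their own pace and stop on an object; "newtons" is the grip in N (left out, the last holds). Time passes only in rows, so rows that repeat a pose let the fingers close. It gives the time, the measured TCP pose, the force and the opening at its end, in the units of the state.
- bot.get_obs(): the state, without advancing time (a new reading comes with each control period).
- vision.snapshot(name): name is "scene" or "top"; returns the picture (480x640x3 uint8, blue, green, red); there is no depth.
- vision.camera_info(name): a dict with "vfov" (degrees; the focal length in pixels is half the picture's height over the tangent of half this angle, whatever the lens; pixels are square), "cx", "cy" (the principal point, pixels), "rvec" (rotation vector, rad) and "tvec" (3), from world to camera coordinates, as OpenCV has them. Camera axes: x right, y down, z forward; pixel columns grow to the right and rows downward; lengths in m; the calibration is good to about 2 mm. A picture is of the moment at which its call begins. camera_info takes no time and is no camera call.
- bot.job_done(): hands the job in, once; it reports no verdict.
The state is a dict: "t": time; "qpos": joint angles; "qd": joint speeds; "joint_torque": joint torques, N m; "position": TCP position; "eef_rot": TCP orientation; "ft_force": force on the tool from outside, world axes, zero at the start; "moment": the same for the moment, N m; "opening": finger opening in m.
Only numpy, scipy, OpenCV 4.12 (cv2) and the standard library are available. Lean on these libraries where they do the work, as an engineer would, in place of code of your own. Each camera call takes 0.05 s, during which the arm holds its last target. There are 200 camera calls.

TASK

Set the slide rack fully down in the pocket of the drip tray while the tray lies flat on the bench. Then carry the loaded tray by its upright grip to the sloping bed of the slide dryer, lay it flat on the bed between the side guides with the grip end downhill, and slide it down under the lip until it is fully home against the stop, the rack still seated in it. The slides are glass, so do not tip the rack over, slam it or force it, and leave the other things on the bench where they are.

Things in the scene. Friction and masses are not known exactly. Their poses are not given: they have to be found in the camera images.
- rack: white plastic slide rack full of upright glass slides, 70 (x) x 84 (y) mm, loose, about 0.16 kg. Origin: centre of its underside, z up. Body up to z = 30 mm; its lowest 5 mm is 2.5 mm narrower all round as a lead-in. It fits the tray's pocket either way round (half turn), its x along the tray's x.
- rack_bar (a point): middle of the rack's carrying bar, at (0, 0, 54) mm of the rack. The bar lies along the rack's x: 70 mm long, 10 mm thick (y), from z = 46 to 62 mm, open below except for a post 16 mm wide (y) and 6 mm thick at each end.
- tray: bare steel drip tray, 150 (x) x 100 (y) mm, loose, about 0.35 kg. Origin: centre of its underside, z up. Base plate 8 mm thick; walled pocket towards +x; upright grip plate towards -x, in front of which the bare base plate (the toe) runs on to x = -75 mm. Loaded, it is heavy at the +x end: grip it firmly (60 N or more).
- tray_pocket (a point): centre of the pocket's floor, at (32.5, 0, 8) mm of the tray: the seated rack's origin lies here. Pocket 75 (x) x 89 (y) mm inside, so 2.5 mm play all round the rack; walls 5 mm thick up to z = 28 mm of the tray.
- tray_grip (a point): good point to grip the tray's upright grip plate, at (-32, 0, 46) mm of the tray. The plate is 36 mm long (x), 12 mm thick (y), from z = 8 to 66 mm of the tray.
- dryer: white slide dryer, fixed, footprint 200 (x) x 150 (y) mm. Origin: centre of its underside. Its bed slopes at 30 degrees, low edge towards the dryer's -x (roughly facing the robot), high edge (143 mm above the bench, guides included) towards +x.
- dryer_bed: the dryer's dark steel bed. Origin on its surface (z = 0), where the tray's origin lies when home, axes then parallel; x up the slope, y across, z square to the bed (30 degrees from vertical, leaning to the dryer's -x). Bed from x = -85 to +115 mm; side guides 8 mm high, inner faces at y = +-54 mm (4 mm play each side of the tray). Friction may keep the tray from sliding by itself.
- bed_lip (a point): upper edge of the lip at the bed's low end, at (-61, 0, 18) mm of the bed. Lip 5 mm thick, 120 mm wide, gap under it 13 mm high, stop face under it at x = -75 mm. The tray's toe goes 14 mm under it: lay the tray down with its origin at about x = +22 mm of the bed, then slide it down to the stop.
- slidebox: bystander: closed grey slide box, 85 x 170 x 35 mm, fixed, at the far side. Origin: centre of its underside.
- tipbox: bystander: pipette tip box, 122 x 85 x 58 mm, fixed, at the far side. Origin: centre of its underside.
- petri: bystander: clear closed petri dish, diameter 60 mm, 16 mm high, loose. Origin: centre of its underside.
- jar: bystander: small lidded jar, diameter 56 mm, 65 mm high, loose. Origin: centre of its underside.
- forceps: bystander: steel forceps lying flat along y, 130 mm long, 6 mm high, loose. Origin: centre of its underside.
- vial: bystander: small closed bottle, diameter 28 mm, 55 mm high, loose. Origin: centre of its underside.
- beaker: bystander: glass beaker, diameter 72 mm, 90 mm high, loose. Origin: centre of its underside.
- reagent: bystander: amber bottle, diameter 70 mm, 150 mm high, loose. Origin: centre of its underside.

How it is judged:
By the outcome, as a careful person would: the job done as asked, in the order asked, and still so for the second after the job is handed in, with the robot touching nothing.
It also fails if it takes over 64 s, if anything falls off the work surface, if the arm or the gripper's body presses on something with over 40 N, if the wrist force passes 120 N, or if a joint passes its speed limit or range.

## Working session

There is one attempt and no reset: what is moved stays moved. The work goes in short steps, Python scripts to look and compute and a tool call to move; the robot and the scene stay as the last step left them, time stands still between calls to the robot, and variables do not carry over. Pictures are saved under pics/ and viewed, on a budget of 10 in all, crops included, one or two more only if the job needs it, and the job is handed in when it is done.

Besides the shell and the picture viewer there is one more tool, called after "Emit:" as a command line: name --pt "numbers of a row" for each row, then --argument value for the rest. jog_arm: Moves the arm, as the interface text tells. Its arguments: {"type":"object","properties":{"increments":{"type":"array","items":{"type":"array","items":{"type":"number"}}},"newtons":{"type":"number"}},"required":["increments"]}

```bash
ls; mkdir -p pics; python3 - <<'E'
from rig import bot,vision
import cv2
for n in("scene","top"):
    cv2.imwrite(f"pics/{n}0.png",vision.snapshot(n)); print(n,vision.camera_info(n))
print(bot.get_obs())
E
```

```text
pics
scene {'vfov': 50.82597001315865, 'cx': 333.20941444599674, 'cy': 234.27452446951935, 'rvec': array([ 1.99224787,  0.84797831, -0.45248831]), 'tvec': array([-0.4301949 , -0.14595856,  1.67266864])}
top {'vfov': 44.74299365355756, 'cx': 322.7451573803008, 'cy': 242.58736103922553, 'rvec': array([ 2.12013122, -2.11477544,  0.20986532]), 'tvec': array([0.0221892 , 0.60530695, 1.72451244])}
{'t': 0.1, 'qpos': array([ 1.20198649e+00,  2.41343317e-01,  3.87365159e-03,  1.33518689e+00,
       -2.26803988e-05,  1.57080110e+00]), 'qd': array([-8.39140524e-04, -6.49857230e-04,  2.67108402e-03,  4.56656764e-06,
        2.62885460e-04,  7.02129960e-04]), 'joint_torque': array([-8.53887941e-04, -3.73139334e+01,  2.53009111e+01,  1.08443221e-02,
       -5.44424188e-05, -1.43538482e-06]), 'position': array([0.18005973, 0.46585996, 0.23050474]), 'eef_rot': array([ 1.83363831e-01,  9.83044679e-01, -9.16423462e-04, -1.59396921e-04]), 'ft_force': array([ 0.4036269 ,  0.17512702, -1.25652575]), 'moment': array([-0.00253345,  0.01408883, -0.04113969]), 'opening': 0.08552157274124482}
```

View pics/scene0.png

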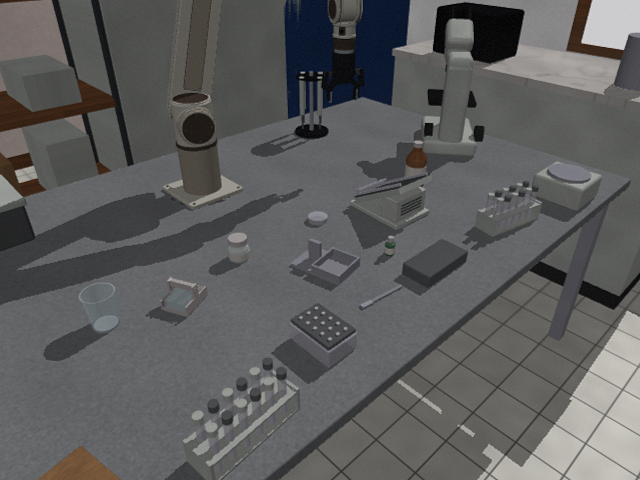

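View pics/top0.png

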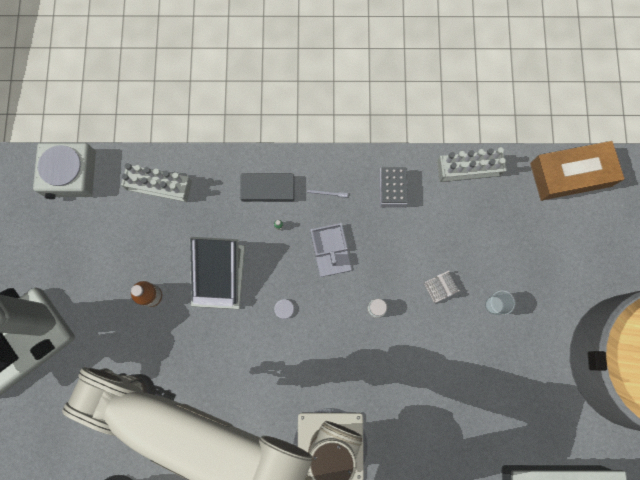

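```bash
cat > h.py <<'E'
import cv2,numpy as np
from rig import bot,vision
from scipy.spatial.transform import Rotation as R
from scipy.optimize import least_squares
def cam(n):
    c=vision.camera_info(n); f=240/np.tan(np.radians(c['vfov']/2))
    return np.array([[f,0,c['cx']],[0,f,c['cy']],[0,0,1.]]),c['rvec'],c['tvec']
def proj(n,P):
    K,r,t=cam(n); return cv2.projectPoints(np.float64(P).reshape(-1,1,3),r,t,K,None)[0][:,0]
def crop(im,x0,y0,w,h,s):
    c=cv2.resize(im[y0:y0+h,x0:x0+w],None,fx=s,fy=s,interpolation=cv2.INTER_CUBIC)
    for x in range(-(-x0//10)*10,x0+w,10):
        X=int((x-x0+.5)*s); cv2.line(c,(X,0),(X,4),(0,255,255),1); cv2.putText(c,str(x),(X+1,13),0,.33,(0,255,255),1)
        for y in range(-(-y0//10)*10,y0+h,10):
            Y=int((y-y0+.5)*s); cv2.circle(c,(X,Y),1,(0,0,255),-1)
            if x<x0+10: cv2.putText(c,str(y),(0,Y+3),0,.33,(0,255,255),1)
    return c
def place(p,P): # x,y,yaw on bench
    return R.from_euler('z',p[2]).apply(np.float64(P))+[p[0],p[1],p[3] if len(p)>3 else 0]
def fit(p0,obs): # obs: list of (cam,modelpt_mm,u,v)
    f=lambda p:np.concatenate([proj(n,place(p,[np.array(m)/1e3]))[0]-[u,v] for n,m,u,v in obs])
    s=least_squares(f,p0,loss='soft_l1'); return s.x,f(s.x).reshape(-1,2)
E
python3 - <<'E'
from h import *
for n,d,t,k in(("top",(178,228,80,90),(295,212,80,70),(405,262,80,50)),("scene",(345,160,80,90),(283,230,80,70),(140,270,80,50))):
    im=cv2.imread(f"pics/{n}0.png"); o=np.zeros((600,800,3),np.uint8)
    o[:450,:400]=crop(im,*d,5); o[:350,400:]=crop(im,*t,5); o[350:,400:]=crop(im,*k,5)
    cv2.imwrite(f"pics/{n}1.png",o)
E
```

```text
(no output)
```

View pics/top1.png

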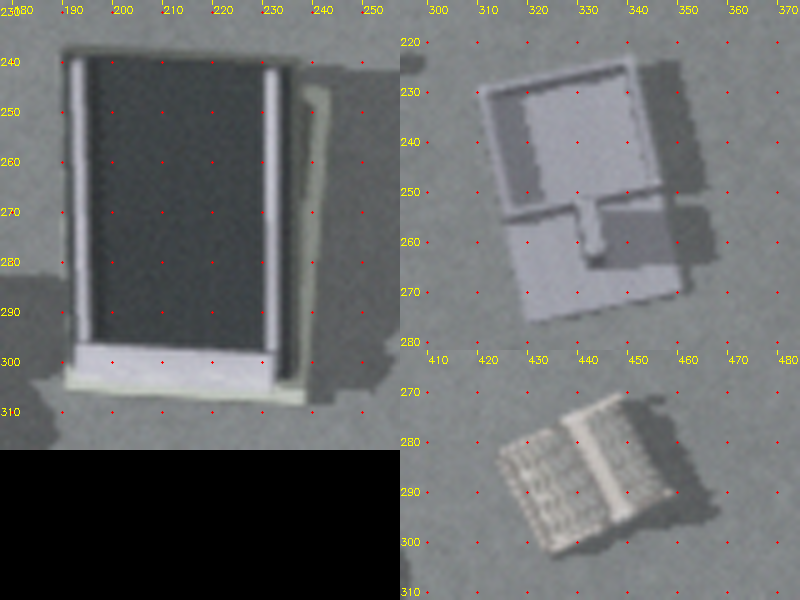

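View pics/scene1.png

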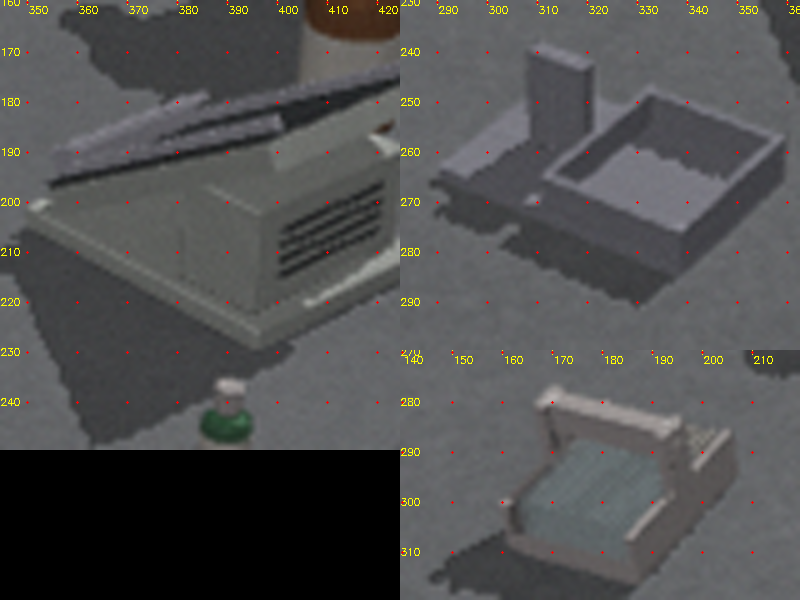

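```bash
cat >> h.py <<'E'
def box(x0,x1,y0,y1,z0,z1):
    c=np.array([[x,y,z] for z in(z0,z1) for x,y in((x0,y0),(x1,y0),(x1,y1),(x0,y1))],float)
    return [(c[i],c[j]) for i,j in((0,1),(1,2),(2,3),(3,0),(4,5),(5,6),(6,7),(7,4),(0,4),(1,5),(2,6),(3,7))]
TRAY=box(-75,75,-50,50,0,8)+box(-10,75,-49.5,49.5,8,28)+box(-5,70,-44.5,44.5,8,28)+box(-50,-14,-6,6,8,66)
RACK=box(-35,35,-42,42,5,30)+box(-35,35,-5,5,46,62)
BED=box(-85,115,54,60,0,8)+box(-85,115,-60,-54,0,8)+box(-85,-61,-60,60,13,18)
H0=.0786
BR=R.from_euler('y',-30,degrees=True)
def bedw(p,P): return R.from_euler('z',p[2]).apply(BR.apply(np.float64(P)))+[p[0],p[1],H0]
def draw(c,n,x0,y0,s,segs,f,col):
    for a,b in segs:
        q=(proj(n,f(np.array([a,b])/1e3))-[x0,y0]+.5)*s
        cv2.line(c,*[tuple(int(v) for v in k) for k in q],col,1,cv2.LINE_AA)
E
cat > fit1.py <<'E'
from h import *
np.set_printoptions(precision=4,suppress=True)
T="top";S="scene"
tr=[(T,(75,49.5,28),310.5,228.7),(T,(75,-49.5,28),340.9,222.9),(T,(-10,-49.5,28),346.9,249.1),(T,(-10,49.5,28),315.9,255.3),
(T,(-75,50,8),319.7,275.9),(T,(-75,-50,8),351.7,269.9),(T,(-32,0,66),332.7,257.1),
(S,(75,-49.5,28),339.5,276.5),(S,(75,49.5,28),359.5,257.5),(S,(-10,-49.5,28),311.5,265.1),(S,(-10,49.5,28),332.9,247.1),(S,(-32,0,66),315.1,240.5),(S,(75,-50,0),338.5,285.1)]
rk=[(T,(0,0,62),444.1,284.7),(T,(35,0,62),439.3,274.5),(T,(-35,0,62),448.9,294.9),(T,(35,42,30),423.9,281.9),(T,(35,-42,30),449.5,270.1),(T,(-35,-42,30),459.9,289.9),(T,(-35,42,30),434.5,302.7),
(S,(0,0,62),181.9,281.1),(S,(35,0,62),193.9,284.5),(S,(-35,0,62),169.5,277.9)]
for nm,o,p in(("tray",tr,[.6,0,.2]),("rack",rk,[.45,-.3,.43])):
    x,r=fit(p,o); print(nm,x[:2],np.degrees(x[2])); print(np.round(r,1).tolist())
    for c in(T,S):
        print(c,fit(p,[k for k in o if k[0]==c])[0])
bd=[(T,(115,54,8),194.3,239.5),(T,(115,-54,8),230.3,241.1),(T,(-61,60,18),192.9,296.1),(T,(-61,-60,18),232.5,297.9)]
f=lambda p:np.concatenate([proj(n,bedw(p,[np.array(m)/1e3]))[0]-[u,v] for n,m,u,v in bd])
s=least_squares(f,[.6,.35,0]); print("bed",s.x[:2],np.degrees(s.x[2]),np.round(f(s.x),1))
dr=[(S,(100,-75,0),396.5,229.5),(S,(-100,-75,0),350.1,202.1)]
print("dryer",fit([.6,.35,0],dr))
E
python3 fit1.py
```

```text
tray [ 0.5898 -0.0014] 11.831963308758278
[[-0.1, 0.9], [0.4, 0.4], [0.1, 0.3], [-0.0, 0.5], [0.2, 1.2], [-0.4, 0.7], [0.4, 0.2], [0.1, 0.4], [1.2, 0.4], [-0.1, 0.2], [0.4, 0.4], [0.6, 0.6], [0.8, 1.0]]
top [ 0.5917 -0.001   0.2049]
scene [ 0.5873 -0.0009  0.2113]
rack [ 0.4747 -0.3425] 24.563618788715697
[[0.1, 0.5], [-0.3, 0.3], [0.5, 0.9], [0.8, -0.1], [-0.4, 0.6], [-0.5, 1.4], [0.4, -0.1], [0.6, 1.5], [1.7, 1.7], [0.2, 1.2]]
top [ 0.4762 -0.3423  0.4387]
scene [ 0.4685 -0.3409  0.3985]
bed [0.4991 0.3503] -2.5955695879531273 [-0.5 -0.1  0.4  0.1 -0.1 -0.1  0.2  0. ]
dryer (array([ 0.5004,  0.3599, -0.0669]), array([[-0.3067, -0.7773],
       [ 0.3341,  1.2346]]))
```

```bash
python3 - <<'E'
from h import *
o=np.zeros((600,800,3),np.uint8)
tp=[.5898,-.0014,np.radians(11.83)]; rp=[.4747,-.3425,np.radians(24.5)]; bp=[.4991,.3503,np.radians(-2.6)]
L=[("top",(295,212,50,50),0,0,"t"),("top",(182,232,50,50),0,0,"b")]
def put(n,x,y,w,h,s,X,Y,segs,f):
    im=cv2.imread(f"pics/{n}0.png"); c=cv2.resize(im[y:y+h,x:x+w],None,fx=s,fy=s,interpolation=cv2.INTER_CUBIC)
    draw(c,n,x,y,s,segs,f,(0,255,0)); o[Y:Y+h*s,X:X+w*s]=c
t=lambda P:place(tp,P); r=lambda P:place(rp,P); b=lambda P:bedw(bp,P)
put("top",303,217,53,60,5,0,0,TRAY,t); put("scene",283,230,80,60,5,0,300,TRAY,t)
put("top",415,262,50,46,5,265,0,RACK,r); put("scene",153,270,60,50,5,400,230,RACK,r)
put("top",185,230,57,80,3,515,0,BED,b); put("scene",340,155,100,30,4,400,480,BED,b)
cv2.imwrite("pics/ov1.png",o)
E
```

```text
(no output)
```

View pics/ov1.png

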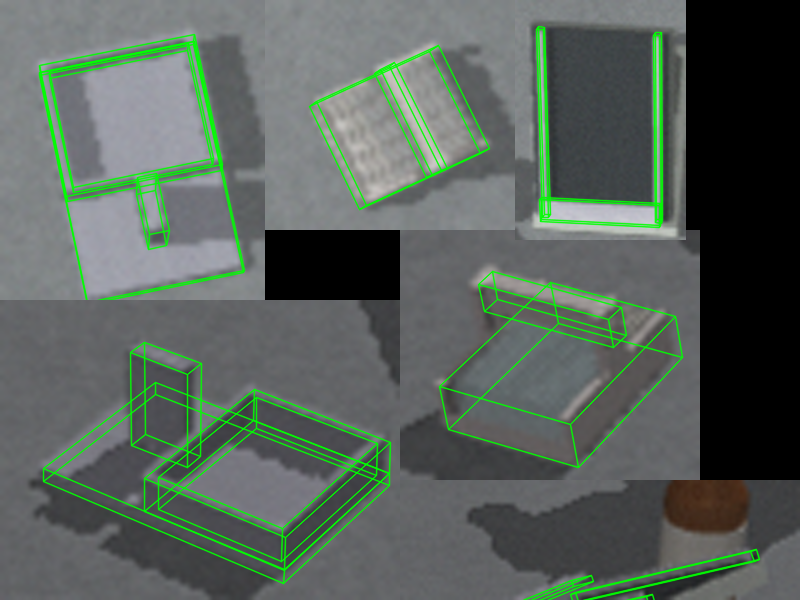

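```bash
cat >> h.py <<'E'
def inc(p,yaw,tilt=0):
    """shift (cm) & rotvec (deg) in tool axes to tool with y axis at world angle yaw (deg); tilt: tool z leans towards +x of yaw-90 frame"""
    o=bot.get_obs(); R0=R.from_quat(o['eef_rot'])
    R1=yaw if isinstance(yaw,R) else down(yaw)
    print("shift cm",np.round(R0.inv().apply(np.array(p)-o['position'])*100,2),"rot deg",np.round((R0.inv()*R1).as_rotvec(degrees=True),2))
def down(yaw):
    a=np.radians(yaw); y=[np.cos(a),np.sin(a),0]; z=[0,0,-1]; return R.from_matrix(np.column_stack([np.cross(y,z),y,z]))
def st():
    o=bot.get_obs(); print("t",round(o['t'],2),"pos",np.round(o['position'],4),"q",np.round(o['qpos'],3),"F",np.round(o['ft_force'],1),"M",np.round(o['moment'],2),"open",round(o['opening'],4))
    m=R.from_quat(o['eef_rot']).as_matrix(); print("yaw_y",np.degrees(np.arctan2(m[1,1],m[0,1])).round(2),"z",m[:,2].round(4))
E
python3 -c "
from h import *
inc([.4747,-.3425,.15],114.5)
inc([.36,.06,.23],114.5)"
```

```text
shift cm [-56.62 -64.76   8.17] rot deg [-1.000e-01 -4.000e-02 -4.563e+01]
shift cm [-31.42 -31.37   0.11] rot deg [-1.000e-01 -4.000e-02 -4.563e+01]
```

Emit:
jog_arm --pt "-4 -4 0 0 0 -6 60" --pt "-8 -8 0 0 0 -12 60" --pt "-12 -12 0 0 0 -18 60" --pt "-16 -16 0 0 0 -24 60" --pt "-20 -20 0 0 0 -30 60" --pt "-24 -24 0 0 0 -36 60" --pt "-28 -28 0 0 0 -42 60" --pt "-31.4 -31.4 0 0 0 -45.6 60" --newtons 40

```text
t: 1.1
position: [0.3602, 0.0584, 0.2312]
eef_rot: [-0.213, 0.977, 0.0, 0.0]
ft_force: [1.0, 1.1, -0.2]
opening: 0.0654
```

```bash
python3 -c "
from h import *
st();inc([.4747,-.3425,.15],114.5)"
```

```text
t 1.1 pos [0.3602 0.0584 0.2312] q [ 0.161 -0.029 -0.302  1.298  0.    -0.268] F [ 1.   1.1 -0.2] M [-0.03 -0.11 -0.01] open 0.0654
yaw_y 114.55 z [ 1.e-04  0.e+00 -1.e+00]
shift cm [  6.24 -41.22   8.12] rot deg [0.   0.   0.05]
```

Emit:
jog_arm --pt "0.9 -6 0.5 0 0 0 60" --pt "1.8 -12 1 0 0 0 60" --pt "2.7 -18 2 0 0 0 60" --pt "3.6 -24 3.5 0 0 0 60" --pt "4.5 -30 5 0 0 0 60" --pt "5.4 -36 6.5 0 0 0 60" --pt "6.2 -41.2 8.1 0 0 0 60" --pt "6.2 -41.2 8.1 0 0 0 60"

```text
t: 2.1
position: [0.4732, -0.3429, 0.1467]
eef_rot: [-0.21, 0.978, 0.002, -0.002]
ft_force: [-0.2, 0.8, 0.8]
opening: 0.0652
```

```bash
python3 - <<'E'
from h import *
st();inc([.4747,-.3425,.038],114.5)
o=bot.get_obs(); g=o['position']
t=vision.snapshot("top"); s=vision.snapshot("scene"); 
c=np.zeros((600,800,3),np.uint8)
rp=[.4747,-.3425,np.radians(24.5)]
a=crop(t,405,245,80,75,5);draw(a,"top",405,245,5,RACK,lambda P:place(rp,P),(0,255,0)); c[:375,:400]=a
b=crop(s,140,220,80,110,5);draw(b,"scene",140,220,5,RACK,lambda P:place(rp,P),(0,255,0)); c[:550,400:]=b
for n,x0,y0,X in(("top",405,245,0),("scene",140,220,400)):
    q=(proj(n,[g])[0]-[x0,y0]+.5)*5; cv2.drawMarker(c,(int(q[0])+X,int(q[1])),(255,0,255),0,14,1)
cv2.imwrite("pics/g1.png",c)
E
```

```text
t 2.1 pos [ 0.4732 -0.3429  0.1467] q [-0.627  0.457  0.093  1.212 -0.    -1.05 ] F [-0.2  0.8  0.8] M [0.05 0.01 0.01] open 0.0652
yaw_y 114.22 z [-0.0039  0.0024 -1.    ]
shift cm [-0.19 -0.07 10.87] rot deg [ 0.22 -0.15 -0.28]
```

View pics/g1.png

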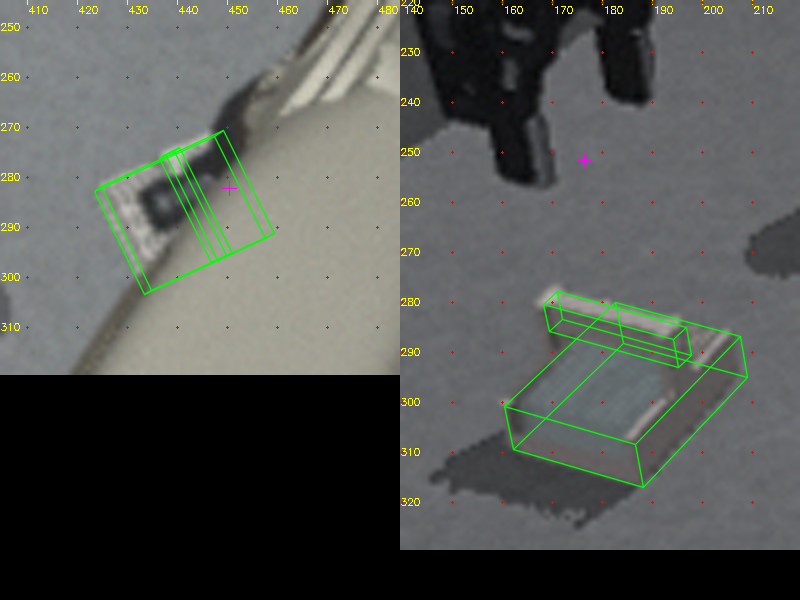

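Emit:
jog_arm --pt "-0.2 0 2 0.2 -0.1 -0.3 60" --pt "-0.2 0 4 0.2 -0.1 -0.3 60" --pt "-0.2 0 6 0.2 -0.1 -0.3 60" --pt "-0.2 0 8 0.2 -0.1 -0.3 60" --pt "-0.2 0 9.5 0.2 -0.1 -0.3 60" --pt "-0.2 0 10.5 0.2 -0.1 -0.3 60" --pt "-0.2 0 10.8 0.2 -0.1 -0.3 60" --pt "-0.2 0 10.8 0.2 -0.1 -0.3 60"

```text
t: 3.2
position: [0.4762, -0.3396, 0.0426]
eef_rot: [-0.214, 0.977, -0.002, 0.001]
ft_force: [-0.8, -0.6, 0.4]
opening: 0.0651
```

```bash
python3 -c "
from h import *
st();inc([.4747,-.3425,.038],114.5)"
```

```text
t 3.2 pos [ 0.4762 -0.3396  0.0426] q [-0.619  0.545 -0.056  0.965 -0.    -1.052] F [-0.8 -0.6  0.4] M [-0.04 -0.    0.06] open 0.0651
yaw_y 114.77 z [ 0.0034 -0.0027 -1.    ]
shift cm [ 0.26 -0.2   0.46] rot deg [-0.22  0.11  0.27]
```

Emit:
jog_arm --pt "0 0 0 0 0 0 120" --pt "0 0 0 0 0 0 160" --pt "0 0 0 0 0 0 200" --pt "0 0 0 0 0 0 240" --pt "0 0 0 0 0 0 255" --pt "0 0 0 0 0 0 255" --pt "0 0 0 0 0 0 255" --newtons 45

```text
t: 4.08
position: [0.4762, -0.3398, 0.0426]
eef_rot: [-0.214, 0.977, -0.002, 0.001]
ft_force: [-0.6, -0.3, 0.7]
opening: 0.009
```

```bash
python3 -c "
from h import *
st()"
```

```text
t 4.08 pos [ 0.4762 -0.3398  0.0426] q [-0.62   0.545 -0.056  0.965 -0.    -1.052] F [-0.6 -0.3  0.7] M [-0.13  0.01 -0.04] open 0.009
yaw_y 114.76 z [ 0.0035 -0.0029 -1.    ]
```

Emit:
jog_arm --pt "0 0 0 0 0 0 180" --pt "0 0 0 0 0 0 180" --pt "0.2 0 0.5 -0.2 0.1 0 180" --pt "0.2 0 0.7 -0.2 0.1 0 180" --pt "0.2 0 0.7 -0.2 0.1 0 255" --pt "0.2 0 0.7 -0.2 0.1 0 255" --pt "0.2 0 0.7 -0.2 0.1 0 255" --pt "0.2 0 0.7 -0.2 0.1 0 255"

```text
t: 5.08
position: [0.4742, -0.3404, 0.0353]
eef_rot: [-0.214, 0.977, 0.0, -0.0]
ft_force: [-0.1, 0.7, -0.3]
opening: 0.0094
```

```bash
python3 -c "
from h import *
st()"
```

```text
t 5.08 pos [ 0.4742 -0.3404  0.0353] q [-0.623  0.555 -0.062  0.954 -0.    -1.055] F [-0.1  0.7 -0.3] M [-0.02  0.01  0.02] open 0.0094
yaw_y 114.77 z [-0.  0. -1.]
```

Emit:
jog_arm --pt "0 0 -0.5 0 0 0 255" --pt "0 0 -2 0 0 0 255" --pt "0 0 -4.5 0 0 0 255" --pt "0 0 -7 0 0 0 255" --pt "0 0 -9 0 0 0 255" --pt "0 0 -10.5 0 0 0 255" --pt "0 0 -11 0 0 0 255" --pt "0 0 -11 0 0 0 255"

```text
t: 6.08
position: [0.4742, -0.3404, 0.1454]
eef_rot: [-0.215, 0.977, -0.0, 0.0]
ft_force: [-0.1, -0.1, -1.2]
opening: 0.0087
```

```bash
python3 -c "
from h import *
st();inc([.6216,.0053,.1453],101.83)"
```

```text
t 6.08 pos [ 0.4742 -0.3404  0.1454] q [-0.623  0.453  0.083  1.201 -0.    -1.055] F [-0.1 -0.1 -1.2] M [ 0.02  0.03 -0.  ] open 0.0087
yaw_y 114.77 z [ 1.e-04 -1.e-04 -1.e+00]
shift cm [-2.787e+01  2.521e+01  1.000e-02] rot deg [-1.000e-02  1.000e-02  1.294e+01]
```

Emit:
jog_arm --pt "-0.6 0.6 0 0 0 0.5 255" --pt "-2.4 2.2 0 0 0 1.5 255" --pt "-5 4.5 0 0 0 3 255" --pt "-8 7.2 0 0 0 4.5 255" --pt "-11 9.9 0 0 0 6 255" --pt "-14 12.6 0 0 0 7.5 255" --pt "-17 15.3 0 0 0 9 255" --pt "-20 18 0 0 0 10 255"

```text
t: 7.08
position: [0.5801, -0.0912, 0.1443]
eef_rot: [-0.128, 0.992, 0.0, -0.001]
ft_force: [0.4, 0.7, -0.0]
opening: 0.009
```

Emit:
jog_arm --pt "-2.8 2 0 0 0 1 255" --pt "-5.2 3.7 0 0 0 2 255" --pt "-6.8 4.8 0 0 0 2.6 255" --pt "-7.6 5.4 0 0 0 2.9 255" --pt "-7.9 5.6 0 0 0 2.9 255" --pt "-7.9 5.6 0 0 0 2.9 255"

```text
t: 7.82
position: [0.6421, -0.0192, 0.145]
eef_rot: [-0.103, 0.995, -0.0, -0.0]
ft_force: [0.4, -0.8, -2.2]
opening: 0.0087
```

```bash
python3 - <<'E'
from h import *
st();inc([.6216,.0053,.085],101.83)
o=bot.get_obs();g=o['position']
rp=[g[0],g[1],np.radians(11.83),g[2]-.0353]; tp=[.5898,-.0014,np.radians(11.83)]
c=np.zeros((600,800,3),np.uint8)
for n,x0,y0,X in(("scene",283,190,0),("top",290,190,400)):
    im=vision.snapshot(n); cv2.imwrite(f"pics/{n}2.png",im); a=crop(im,x0,y0,80,110,5)
    draw(a,n,x0,y0,5,RACK,lambda P:place(rp,P),(0,255,0)); draw(a,n,x0,y0,5,TRAY,lambda P:place(tp,P),(255,255,0)); c[:550,X:X+400]=a
cv2.imwrite("pics/g2.png",c)
E
```

```text
t 7.83 pos [ 0.6421 -0.0192  0.145 ] q [-0.03   0.569  0.274  1.276 -0.    -0.237] F [ 0.4 -0.8 -2.2] M [-0.02  0.04  0.02] open 0.0087
yaw_y 101.85 z [-8.e-04 -2.e-04 -1.e+00]
shift cm [1.5  2.82 6.  ] rot deg [-0.   -0.05  0.02]
```

View pics/g2.png

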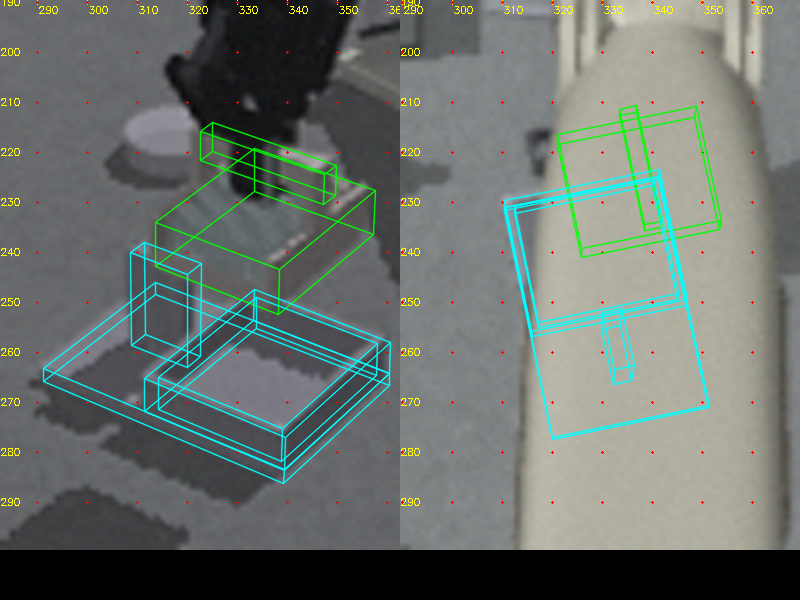

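Emit:
jog_arm --pt "0.3 0.6 0 0 0 0 255" --pt "0.8 1.6 0 0 0 0 255" --pt "1.2 2.4 0.6 0 0 0 255" --pt "1.5 2.8 2 0 0 0 255" --pt "1.5 2.8 4 0 0 0 255" --pt "1.5 2.8 6 0 0 0 255" --pt "1.5 2.8 7.4 0 0 0 255" --pt "1.5 2.8 7.5 0 0 0 255"

```text
t: 8.93
position: [0.6206, 0.0055, 0.0684]
eef_rot: [-0.103, 0.995, 0.0, -0.002]
ft_force: [1.4, -0.4, -0.7]
opening: 0.0088
```

Emit:
jog_arm --pt "0 0 0 0 0 0 255"

```text
t: 9.05
position: [0.6224, 0.0054, 0.0706]
eef_rot: [-0.103, 0.995, -0.0, 0.0]
ft_force: [-0.7, 0.5, -0.8]
opening: 0.0091
```

```bash
python3 - <<'E'
from h import *
st();inc([.6216,.0053,.065],101.83)
im=vision.snapshot("scene"); cv2.imwrite("pics/scene3.png",im)
cv2.imwrite("pics/g3.png",crop(im,285,212,80,75,8)[:600])
E
```

```text
t 9.05 pos [0.6224 0.0054 0.0706] q [ 0.009  0.586  0.098  1.083 -0.    -0.198] F [-0.7  0.5 -0.8] M [ 0.02  0.01 -0.01] open 0.0091
yaw_y 101.87 z [ 6.e-04 -0.e+00 -1.e+00]
shift cm [0.08 0.   0.56] rot deg [-0.01  0.03  0.04]
```

View pics/g3.png

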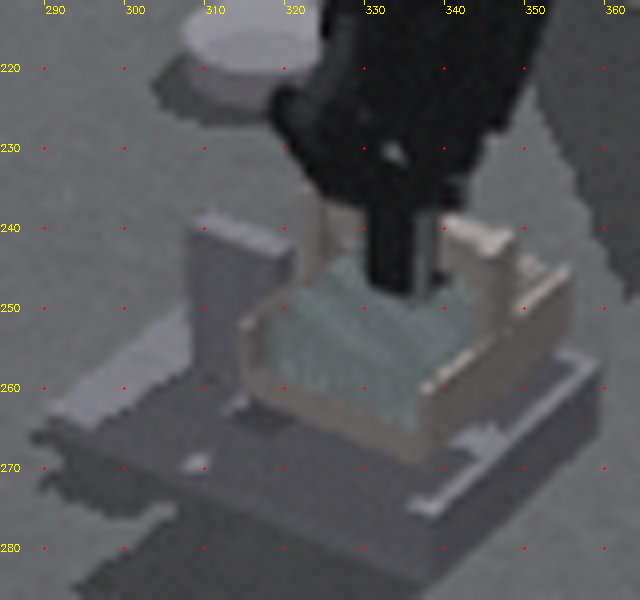

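```bash
python3 - <<'E'
from h import *
S="scene"
f=lambda p,o:np.concatenate([proj(n,place([p[0],p[1],np.radians(11.85),z],[np.array(m)/1e3]))[0]-[u,v] for n,m,u,v,z in o])
z=.0353
rk=[(S,(-35,-42,30),314.5,251.5,z),(S,(35,-42,30),336.8,260.3,z),(S,(35,42,30),355.8,244.6,z),(S,(34,-41,3),338,269.25,z)]
tr=[(S,(75,49.5,28),359.3,256.8,0),(S,(75,-49.5,28),338.5,275.5,0),(S,(75,-50,0),338,284.5,0),(S,(-50,-6,66),308.2,238.6,0),(S,(-14,-6,66),321,243,0)]
P=[]
for o in(rk,tr):
    s=least_squares(f,[.6,0],args=(o,)); P.append(s.x); print(s.x,np.round(f(s.x,o),1))
d=R.from_euler('z',-11.85,degrees=True).apply([*(P[0]-P[1]),0]); print("rack in tray mm",d*1e3)
E
```

```text
[0.61486042 0.00723402] [-0.3 -0.3  0.9  0.1  0.   0.3 -0.6 -0.1]
[0.58420539 0.00172588] [ 0.6 -0.3  0.4 -0.1  0.6  0.1 -0.1  0.1 -1.6  0.1]
rack in tray mm [31.13282075 -0.90425684  0.        ]
```

Emit:
jog_arm --pt "-0.1 0.05 0.2 0 0 0 255" --pt "-0.1 0.05 0.5 0 0 0 255" --pt "-0.1 0.05 0.8 0 0 0 255" --pt "-0.1 0.05 1.1 0 0 0 255" --pt "-0.1 0.05 1.3 0 0 0 255"

```text
t: 9.72
position: [0.6227, 0.0061, 0.0569]
eef_rot: [-0.103, 0.995, 0.0, -0.0]
ft_force: [0.4, 0.7, -1.2]
opening: 0.0093
```

```bash
python3 -c "
from h import *
st()"
```

```text
t 9.72 pos [0.6227 0.0061 0.0569] q [ 0.01   0.6    0.084  1.056 -0.    -0.197] F [ 0.4  0.7 -1.2] M [-0.01  0.01  0.02] open 0.0093
yaw_y 101.87 z [-5.e-04 -0.e+00 -1.e+00]
```

Emit:
jog_arm --pt "0 0 0.3 0 0 0 255" --pt "0 0 0.6 0 0 0 255" --pt "0 0 0.9 0 0 0 255" --pt "0 0 1.1 0 0 0 255" --pt "0 0 1.2 0 0 0 255"

```text
t: 10.35
position: [0.6229, 0.0061, 0.0451]
eef_rot: [-0.103, 0.995, 0.0, -0.0]
ft_force: [-0.2, 0.6, -0.3]
opening: 0.0089
```

```bash
python3 -c "
from h import *
st()"
```

```text
t 10.35 pos [0.6229 0.0061 0.0451] q [ 0.01   0.612  0.071  1.03   0.    -0.197] F [-0.2  0.6 -0.3] M [-0.03  0.02  0.02] open 0.0089
yaw_y 101.87 z [-2.e-04  0.e+00 -1.e+00]
```

Going well (no side force). Last 2 mm until contact, then release and rise.

Emit:
jog_arm --pt "0 0 0.1 0 0 0 255" --pt "0 0 0.2 0 0 0 255" --pt "0 0 0.2 0 0 0 255"

```text
t: 10.72
position: [0.6229, 0.0061, 0.0432]
eef_rot: [-0.103, 0.995, 0.0, -0.0]
ft_force: [0.6, -0.2, -0.7]
opening: 0.0093
```

Emit:
jog_arm --pt "0 0 0 0 0 0 200" --pt "0 0 0 0 0 0 150" --pt "0 0 0 0 0 0 100" --pt "0 0 -1 0 0 0 80" --pt "0 0 -4 0 0 0 60" --pt "0 0 -8 0 0 0 60" --pt "0 0 -9 0 0 0 60" --pt "0 0 -9 0 0 0 60"

```text
t: 11.72
position: [0.6236, 0.0061, 0.1344]
eef_rot: [-0.103, 0.995, -0.0, 0.001]
ft_force: [-0.8, -0.6, 0.0]
opening: 0.065
```

```bash
python3 - <<'E'
from h import *
st()
tp=[.5917,-.0005,np.radians(11.85)]
inc(place(tp,[[-.032,0,.10]])[0],101.85)
E
```

```text
t 11.72 pos [0.6236 0.0061 0.1344] q [ 0.01   0.536  0.189  1.222 -0.    -0.197] F [-0.8 -0.6  0. ] M [0.   0.01 0.02] open 0.065
yaw_y 101.87 z [ 0.0024 -0.     -1.    ]
shift cm [6.46 0.01 3.43] rot deg [-0.03  0.13  0.02]
```

Emit:
jog_arm --pt "1 0 0 0 0 0 60" --pt "3 0 0 0 0 0 60" --pt "5 0 0 0 0 0 60" --pt "6.3 0 0 0 0 0 60" --pt "6.5 0 0 0 0 0 60" --pt "6.5 0 0 0 0 0 60"

```text
t: 12.48
position: [0.5596, -0.0072, 0.1332]
eef_rot: [-0.103, 0.995, 0.0, 0.0]
ft_force: [0.1, 0.5, -0.9]
opening: 0.0654
```

```bash
python3 - <<'E'
from h import *
st()
tp=[.5917,-.0005,np.radians(11.85)]
inc(place(tp,[[-.032,0,.027]])[0],101.85)
im=vision.snapshot("scene"); cv2.imwrite("pics/scene4.png",im)
cv2.imwrite("pics/g4.png",crop(im,285,212,80,75,8)[:600])
E
```

```text
t 12.47 pos [ 0.5596 -0.0072  0.1332] q [-0.013  0.416 -0.008  1.146  0.    -0.22 ] F [ 0.1  0.5 -0.9] M [ 0.02 -0.04  0.04] open 0.0654
yaw_y 101.87 z [ 3.e-04  1.e-04 -1.e+00]
shift cm [-0.08 -0.   10.62] rot deg [0.   0.02 0.02]
```

View pics/g4.png

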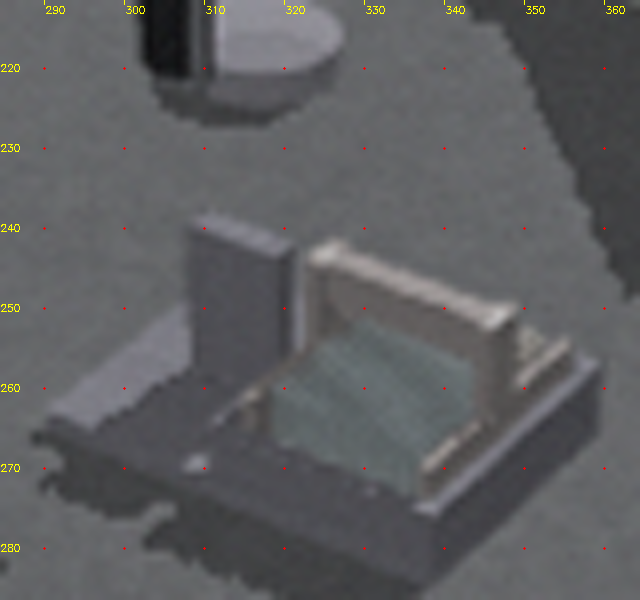

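Emit:
jog_arm --pt "-0.1 0 2 0 0 0 60" --pt "-0.1 0 4.5 0 0 0 60" --pt "-0.1 0 7 0 0 0 60" --pt "-0.1 0 9.2 0 0 0 60" --pt "-0.1 0 10.3 0 0 0 60" --pt "-0.1 0 10.6 0 0 0 60" --pt "-0.1 0 10.6 0 0 0 60"

```text
t: 13.4
position: [0.5609, -0.007, 0.0278]
eef_rot: [-0.103, 0.995, -0.0, 0.0]
ft_force: [-0.5, 0.7, 0.3]
opening: 0.0651
```

Emit:
jog_arm --pt "0 0 0 0 0 0 120" --pt "0 0 0 0 0 0 160" --pt "0 0 0 0 0 0 200" --pt "0 0 0 0 0 0 255" --pt "0 0 0 0 0 0 255" --pt "0 0 0 0 0 0 255" --pt "0 0 0 0 0 0 255" --newtons 95

```text
t: 14.28
position: [0.5605, -0.0072, 0.0278]
eef_rot: [-0.103, 0.995, -0.0, 0.0]
ft_force: [-1.3, -0.2, 5.9]
opening: 0.011
```

```bash
python3 -c "
from h import *
st()"
```

```text
t 14.28 pos [ 0.5605 -0.0072  0.0278] q [-0.013  0.525 -0.139  0.906 -0.    -0.22 ] F [-1.3 -0.2  5.9] M [-0.17  0.27 -0.05] open 0.011
yaw_y 101.86 z [ 7.e-04 -2.e-04 -1.e+00]
```

Emit:
jog_arm --pt "0 0 -0.3 0 0 0 255" --pt "0 0 -1.2 0 0 0 255" --pt "0 0 -3.5 0 0 0 255" --pt "0 0 -7 0 0 0 255" --pt "0 0 -11 0 0 0 255" --pt "0 0 -15 0 0 0 255" --pt "0 0 -18 0 0 0 255" --pt "0 0 -19 0 0 0 255"

```text
t: 15.28
position: [0.5611, -0.0069, 0.2193]
eef_rot: [-0.103, 0.995, -0.0, 0.002]
ft_force: [0.6, -0.4, -4.5]
opening: 0.0109
```

Emit:
jog_arm --pt "0 0 0 0 0 0 255" --pt "0 0 0 0 0 0 255"

```text
t: 15.52
position: [0.5591, -0.007, 0.2153]
eef_rot: [-0.103, 0.995, 0.0, -0.002]
ft_force: [-0.1, 0.4, -5.3]
opening: 0.011
```

```bash
cat >> h.py <<'E'
BP=[.4991,.3503,np.radians(-2.6)]
def bedinc(x,y,z,tcp=(-.032,0,.0278)):
    """tool increments to put tray origin at bed (x,y,z) m"""
    Rb=R.from_euler('z',BP[2])*BR
    p=bedw(BP,[np.array([x,y,z])+tcp])[0]; print("target",p.round(4)); inc(p,Rb*down(90))
E
python3 -c "
from h import *
st();bedinc(.022,0,.06)"
```

```text
t 15.53 pos [ 0.5591 -0.007   0.2153] q [-0.013  0.368  0.14   1.347  0.    -0.22 ] F [-0.1  0.4 -5.3] M [0.01 0.19 0.02] open 0.011
yaw_y 101.87 z [-0.0038  0.     -1.    ]
target [0.4466 0.3527 0.1496]
shift cm [ 3.59 37.51  6.61] rot deg [  3.81 -30.06  14.14]
```

Emit:
jog_arm --pt "0.1 0.7 0 0 -1 0.5 255" --pt "0.2 2.5 0 0.2 -3 1.5 255" --pt "0.5 5.3 0 0.5 -6 3 255" --pt "0.9 8.8 0 0.9 -9 4.5 255" --pt "1.2 12.3 0 1.2 -12 6 255" --pt "1.6 15.8 0 1.6 -15 7.5 255" --pt "1.9 19.2 0 2 -18 9 255" --pt "2.2 22.4 0 2.4 -20.5 10.2 255"

```text
t: 16.52
position: [0.4905, 0.2086, 0.2162]
eef_rot: [-0.013, 0.984, -0.002, 0.179]
ft_force: [0.5, 0.7, -4.7]
opening: 0.0112
```

```bash
python3 -c "
from h import *
st();bedinc(.022,0,.07)"
```

```text
t 16.52 pos [0.4905 0.2086 0.2162] q [ 0.497  0.077 -0.298  0.877 -0.168  0.443] F [ 0.5  0.7 -4.7] M [ 0.    0.79 -0.  ] open 0.0112
yaw_y 91.45 z [ 3.513e-01  8.000e-04 -9.363e-01]
target [0.4416 0.3529 0.1583]
shift cm [ 6.22 14.6   3.71] rot deg [ 1.28 -9.42  3.88]
```

Emit:
jog_arm --pt "1 2.8 0.1 0.3 -2 0.9 255" --pt "2 5.8 0.3 0.6 -4 1.8 255" --pt "3.2 8.8 0.8 0.9 -6 2.6 255" --pt "4.5 11.4 1.6 1.1 -7.8 3.2 255" --pt "5.5 13.3 2.6 1.2 -8.9 3.7 255" --pt "6.1 14.4 3.4 1.3 -9.4 3.9 255" --pt "6.2 14.6 3.7 1.3 -9.4 3.9 255"

```text
t: 17.4
position: [0.4429, 0.3519, 0.1581]
eef_rot: [0.021, 0.966, -0.007, 0.258]
ft_force: [-0.1, -0.2, -3.8]
opening: 0.0109
```

Emit:
jog_arm --pt "0 0 0 0 0 0 255" --pt "0 0 0 0 0 0 255" --pt "0 0 0 0 0 0 255"

```text
t: 17.77
position: [0.4445, 0.3516, 0.1601]
eef_rot: [0.023, 0.966, -0.006, 0.259]
ft_force: [-0.2, 0.4, -3.9]
opening: 0.011
```

```bash
python3 - <<'E'
from h import *
st();bedinc(.022,0,.02)
o=bot.get_obs();Rt=R.from_quat(o['eef_rot'])*down(90).inv(); g=o['position']
f=lambda P:Rt.apply(np.array(P)-[-.032,0,.0278])+g
c=np.zeros((600,800,3),np.uint8)
for n,x0,y0,X in(("scene",340,120,0),("top",175,215,400)):
    im=vision.snapshot(n); cv2.imwrite(f"pics/{n}5.png",im); a=crop(im,x0,y0,100,120,4)
    draw(a,n,x0,y0,4,TRAY,f,(255,255,0)); draw(a,n,x0,y0,4,BED,lambda P:bedw(BP,P),(0,255,0))
    c[:480,X:X+400]=a
cv2.imwrite("pics/g5.png",c)
E
```

```text
t 17.77 pos [0.4445 0.3516 0.1601] q [ 0.886  0.197 -0.376  0.665 -0.414  0.863] F [-0.2  0.4 -3.9] M [0.05 1.13 0.02] open 0.011
yaw_y 87.32 z [ 0.5004 -0.0234 -0.8655]
target [0.4666 0.3518 0.115 ]
shift cm [0.36 0.12 5.01] rot deg [-0.04  0.06 -0.07]
```

View pics/g5.png

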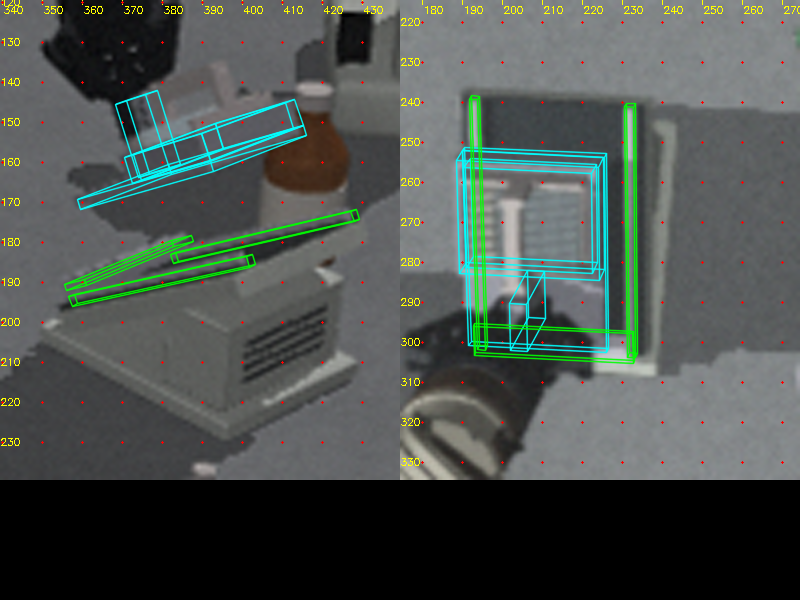

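Emit:
jog_arm --pt "0.1 0.1 0.5 0 0 0 255" --pt "0.2 0.1 1.5 0 0 0 255" --pt "0.3 0.1 2.8 0 0 0 255" --pt "0.4 0.1 4 0 0 0 255" --pt "0.4 0.1 4.8 0 0 0 255" --pt "0.4 0.1 5 0 0 0 255" --pt "0.4 0.1 5 0 0 0 255" --pt "0.4 0.1 5 0 0 0 255"

```text
t: 18.88
position: [0.4657, 0.3522, 0.1147]
eef_rot: [0.022, 0.966, -0.006, 0.259]
ft_force: [0.3, -0.5, -4.5]
opening: 0.011
```

```bash
python3 -c "
from h import *
st();bedinc(.022,0,.004)"
```

```text
t 18.88 pos [0.4657 0.3522 0.1147] q [ 0.853  0.277 -0.411  0.537 -0.403  0.827] F [ 0.3 -0.5 -4.5] M [0.03 1.11 0.01] open 0.011
yaw_y 87.39 z [ 0.5004 -0.0229 -0.8655]
target [0.4746 0.3514 0.1011]
shift cm [-0.09 -0.04  1.62] rot deg [-0.01  0.06 -0.01]
```

Emit:
jog_arm --pt "0 0 0.3 0 0 0 255" --pt "0 0 0.6 0 0 0 255" --pt "0 0 0.9 0 0 0 255" --pt "0 0 1.2 0 0 0 255" --pt "0 0 1.4 0 0 0 255" --pt "0 0 1.5 0 0 0 255"

```text
t: 19.62
position: [0.4731, 0.3515, 0.101]
eef_rot: [0.022, 0.966, -0.006, 0.259]
ft_force: [-0.1, -0.2, -4.2]
opening: 0.0109
```

```bash
python3 -c "
from h import *
st();bedinc(.022,0,.0)"
```

```text
t 19.62 pos [0.4731 0.3515 0.101 ] q [ 0.84   0.304 -0.417  0.5   -0.398  0.814] F [-0.1 -0.2 -4.2] M [ 0.09  1.12 -0.05] open 0.0109
yaw_y 87.38 z [ 0.4997 -0.0237 -0.8658]
target [0.4766 0.3513 0.0977]
shift cm [-0.14  0.    0.46] rot deg [-0.06  0.02  0.01]
```

Past guide height with no contact. Creep on.

Emit:
jog_arm --pt "0 0 0.1 0 0 0 255" --pt "0 0 0.2 0 0 0 255" --pt "0 0 0.3 0 0 0 255" --pt "0 0 0.4 0 0 0 255" --pt "0 0 0.4 0 0 0 255"

```text
t: 20.25
position: [0.4748, 0.3516, 0.0982]
eef_rot: [0.022, 0.966, -0.006, 0.259]
ft_force: [-3.6, 0.3, 0.4]
opening: 0.0109
```

```bash
python3 -c "
from h import *
st();bedinc(.022,0,.0)"
```

```text
t 20.25 pos [0.4748 0.3516 0.0982] q [ 0.838  0.309 -0.419  0.491 -0.397  0.811] F [-3.6  0.3  0.4] M [-0.2   1.25 -0.25] open 0.0109
yaw_y 87.42 z [ 0.5001 -0.0232 -0.8657]
target [0.4766 0.3513 0.0977]
shift cm [-0.13 -0.02  0.13] rot deg [-0.03  0.04  0.03]
```

Emit:
jog_arm --pt "0.2 0 0 0 0 0 255" --pt "0.5 0 0 0 0 0 255" --pt "0.8 0 0 0 0 0 255" --pt "1.1 0 0 0 0 0 255" --pt "1.3 0 0 0 0 0 255"

```text
t: 20.88
position: [0.4645, 0.3528, 0.0923]
eef_rot: [0.022, 0.965, -0.006, 0.26]
ft_force: [0.8, 1.0, 5.2]
opening: 0.0108
```

```bash
python3 -c "
from h import *
st();bedinc(.0,0,.0)"
```

```text
t 20.88 pos [0.4645 0.3528 0.0923] q [ 0.856  0.308 -0.441  0.475 -0.404  0.83 ] F [0.8 1.  5.2] M [-0.3   0.09  0.07] open 0.0108
yaw_y 87.39 z [ 0.5019 -0.0222 -0.8646]
target [0.4575 0.3522 0.0867]
shift cm [ 0.88 -0.09  0.14] rot deg [ 0.04  0.16 -0.03]
```

Emit:
jog_arm --pt "0.2 0 0 0 0 0 255" --pt "0.4 0 0 0 0 0 255" --pt "0.6 0 0 0 0 0 255" --pt "0.7 0 0 0 0 0 255"

```text
t: 21.38
position: [0.4585, 0.353, 0.0887]
eef_rot: [0.022, 0.965, -0.006, 0.26]
ft_force: [-0.9, 0.9, 5.1]
opening: 0.0112
```

```bash
python3 -c "
from h import *
st();bedinc(.0,0,.0)"
```

```text
t 21.38 pos [0.4585 0.353  0.0887] q [ 0.866  0.308 -0.453  0.467 -0.408  0.84 ] F [-0.9  0.9  5.1] M [-0.32  0.12  0.03] open 0.0112
yaw_y 87.38 z [ 0.5019 -0.0223 -0.8647]
target [0.4575 0.3522 0.0867]
shift cm [ 0.18 -0.08  0.13] rot deg [ 0.03  0.16 -0.03]
```

Emit:
jog_arm --pt "0.1 0 0 0 0 0 255" --pt "0.2 0 0 0 0 0 255" --pt "0.2 0 0 0 0 0 255"

```text
t: 21.75
position: [0.4567, 0.3531, 0.0877]
eef_rot: [0.022, 0.965, -0.006, 0.26]
ft_force: [-1.1, 1.4, 5.9]
opening: 0.011
```

Emit:
jog_arm --pt "0.1 0 0 0 0 0 255" --pt "0.1 0 0 0 0 0 255"

```text
t: 22.0
position: [0.4564, 0.3529, 0.0876]
eef_rot: [0.023, 0.965, -0.006, 0.261]
ft_force: [1.3, 0.2, 6.1]
opening: 0.0111
```

```bash
python3 -c "
from h import *
st();bedinc(.0,0,.0)"
```

```text
t 22.0 pos [0.4564 0.3529 0.0876] q [ 0.87   0.307 -0.458  0.464 -0.41   0.845] F [1.3 0.2 6.1] M [-0.24 -0.11 -0.08] open 0.0111
yaw_y 87.32 z [ 0.5028 -0.0227 -0.8641]
target [0.4575 0.3522 0.0867]
shift cm [-0.05 -0.07  0.14] rot deg [ 0.01  0.22 -0.1 ]
```

Emit:
jog_arm --pt "0.1 0 0 0 0 0 255" --pt "0.2 0 0 0 0 0 255" --pt "0.2 0 0 0 0 0 255"

```text
t: 22.38
position: [0.456, 0.3528, 0.0876]
eef_rot: [0.024, 0.965, -0.006, 0.262]
ft_force: [4.3, -1.6, 7.0]
opening: 0.0109
```

```bash
python3 -c "
from h import *
st();bedinc(.0,0,.0)"
```

```text
t 22.38 pos [0.456  0.3528 0.0876] q [ 0.872  0.307 -0.461  0.461 -0.414  0.848] F [ 4.3 -1.6  7. ] M [-0.49 -0.73 -0.33] open 0.0109
yaw_y 87.2 z [ 0.5054 -0.0235 -0.8626]
target [0.4575 0.3522 0.0867]
shift cm [-0.09 -0.05  0.16] rot deg [-0.03  0.39 -0.21]
```

Emit:
jog_arm --pt "-0.1 0 0 0 0 0 230" --pt "-0.15 0 0 0 0 0 180" --pt "-0.15 0 0 0 0 0 130" --pt "-0.15 0 0 0 0 0 80" --pt "-0.15 0 0 0 0 0 60" --pt "-0.15 0 0 0 0 0 60"

```text
t: 23.12
position: [0.4546, 0.3524, 0.0858]
eef_rot: [0.022, 0.966, -0.006, 0.259]
ft_force: [0.0, -1.0, -0.3]
opening: 0.0651
```

Emit:
jog_arm --pt "0 0 -0.5 0 0 0 60" --pt "0 0 -2 0 0 0 60" --pt "0 0 -4 0 0 0 60" --pt "0 0 -7 0 0 0 60" --pt "0 0 -10 0 0 0 60" --pt "0 0 -13 0 0 0 60" --pt "0 0 -15 0 0 0 60" --pt "0 0 -15 0 0 0 60"

```text
t: 24.12
position: [0.3798, 0.3571, 0.2178]
eef_rot: [0.022, 0.965, -0.004, 0.26]
ft_force: [-0.1, 0.7, -0.9]
opening: 0.0656
```

```bash
python3 - <<'E'
from h import *
st()
c=np.zeros((600,800,3),np.uint8)
f=lambda P:bedw(BP,P)
for n,x0,y0,X in(("scene",340,130,0),("top",175,225,400)):
    im=vision.snapshot(n); cv2.imwrite(f"pics/{n}6.png",im); a=crop(im,x0,y0,100,100,4)
    c[:400,X:X+400]=a
# full-frame thumbs to check bystanders
    c[400:,X+60:X+326]=cv2.resize(im,(266,200))
cv2.imwrite("pics/g6.png",c)
E
```

```text
t 24.12 pos [0.3798 0.3571 0.2178] q [ 1.011  0.083 -0.344  0.863 -0.451  0.991] F [-0.1  0.7 -0.9] M [0.04 0.46 0.03] open 0.0656
yaw_y 87.45 z [ 0.5018 -0.0199 -0.8648]
```

View pics/g6.png

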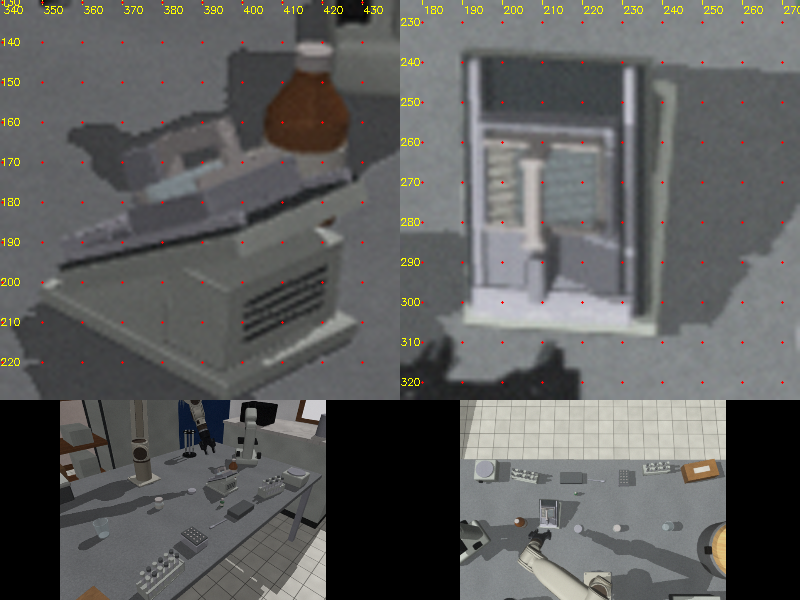

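```bash
python3 - <<'E'
from h import *
P=np.array([[75,49.5,28],[75,-49.5,28]])/1e3
for dx in(0,.004,.008): print(dx,proj("top",bedw(BP,P+[dx,0,0])).round(1).tolist())
im=cv2.imread("pics/top6.png"); g=cv2.GaussianBlur(cv2.cvtColor(im,6),(3,1),0)
for u in(205,212,219): print(u,g[248:266,u])
K=lambda x,y,z:proj("top",bedw(BP,[[x,y,z]])).round(1).tolist()
print("rack bar ends seated",K(.0325-.035,0,.07),K(.0325+.035,0,.07),"grip top",K(-.05,0,.066),K(-.014,0,.066))
for n in("top","scene"):
    a,b=[cv2.imread(f"pics/{n}{k}.png") for k in(0,6)]
    cv2.imwrite(f"pics/{n}d.png",cv2.absdiff(a,b))
c=np.zeros((440,800,3),np.uint8); im=cv2.resize(cv2.imread("pics/top6.png")[225:312,180:245],None,fx=5,fy=5,interpolation=2)
draw(im,"top",180,225,5,TRAY,lambda P:bedw(BP,P),(0,255,0)); c[:435,:325]=im
im=cv2.resize(cv2.imread("pics/scene6.png")[140:225,340:435],None,fx=5,fy=5,interpolation=2)
c[:425,325:]=im
cv2.imwrite("pics/g7.png",c)
E
```

```text
0 [[194.2, 254.7], [228.1, 256.3]]
0.004 [[194.1, 253.4], [228.1, 255.0]]
0.008 [[194.1, 252.1], [228.1, 253.7]]
205 [ 67  72  70  70  72  80  83  92 134 135 108 102 131 164 126 116 125 161]
212 [ 68  68  69  67  69  80  82  87 115 144 117 101 103 120 103 104 108 126]
219 [ 68  67  67  67  69  76  80  84  97 142 131 105 106 153 165 129 126 128]
rack bar ends seated [[208.7, 285.7]] [[208.2, 263.0]] grip top [[209.3, 300.3]] [[209.1, 288.9]]
```

View pics/g7.png

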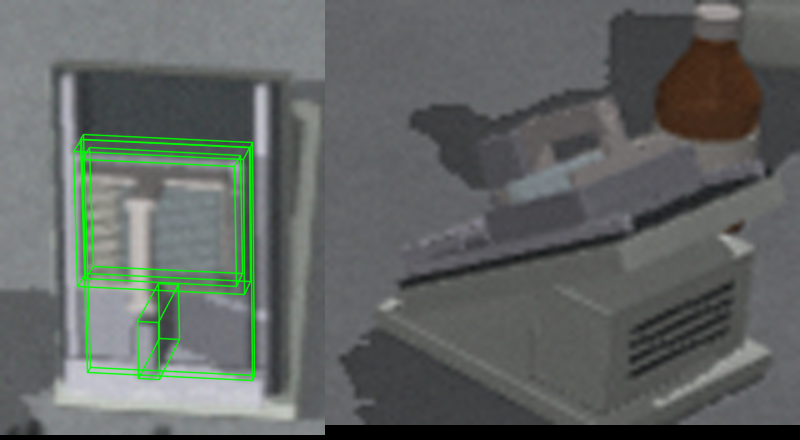

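```bash
python3 -c "
from rig import bot
print(bot.job_done())"
```

```text
the job is handed in; nothing more can be done
None
```

I seated the rack in the tray's pocket on the bench. I then carried the loaded tray by its grip to the dryer, laid it flat on the bed between the guides, and slid it under the lip to the stop. After that I released it, drew the gripper about 15 cm clear and handed the job in at about 24 s.

**What the last checks showed:**
- **Tray home:** at the end, a 2 mm push moved the tray only about 0.4 mm and the force rose, as it should at the stop. In the top picture the tray's uphill wall edge is about 0.5 px from the predicted home position (256 against 255.5).
- **Rack seated:** the carrying bar lies within about 1 px of where it should be.
- **Forces:** the wrist force read at most about 9 N between moves, and there was no side force while the rack went into the pocket.
- **Bystanders:** they look undisturbed in the last pictures, but I judged that by eye from small full-frame views and did not measure them.

**What disagreed:**
- **Scene camera:** it read about 7 mm off in x compared with the arm, so I went by the top camera.
- **Rack and bed contact:** I felt no clear contact when the rack reached the pocket floor, so it may have dropped up to about 1 mm on release. The bed came about 1 mm earlier than my estimate.
- **Rack first grip:** it was too high on the bar, so I let go and gripped again lower before lifting.
- **Move to the tray:** one move overshot the tray by about 3 cm while high above it; I corrected this before lowering.
- **Pictures:** I viewed 12, two over the budget of 10.

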